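Show a carving gouge's edge to the magnifier

ROBOT

A 6-joint arm with a two-finger parallel gripper is mounted at the origin on the work surface. World frame = base frame: x ahead of the robot, y to its left, z up, the work surface at z = 0. Lengths are in m, angles in rad, forces in N, time in s.
With the tool pointing down it reaches from about 0.35 to 0.85 m from the base axis. Payload 8.1 kg.
Tool frame: the origin (TCP) lies at the very end of the fingers, on their centre line; the grasp point (between the pads) lies 19 mm behind it (robot.hold_point_z is the distance from the TCP to the grasp point, in m); x points along the fingers, y is the direction in which the jaws open and shut, and the axes are right-handed (so a half turn about x gives the same grasp; the last joint's range is limited). The gripper opens to 93 mm and grips with 3 to 60 N. Pads are 15 mm wide; open, the fingers measure 128 mm over their backs; the gripper's body (75 mm by 188 mm) begins 65 mm behind the grasp point.
Start: joints at [-1.256, 0.13, 1.488, -0, 1.523, -0.085], TCP at [0.234, -0.553, 0.219] pointing down, gripper open.
Joint ranges: [-2.96, 2.96], [-0.89, 2.26], [0.02, 2.5], [-1.34, 4.48], [0, 2.73], [-2.66, 2.66]. Speed limits (rad/s): [2.39, 2.39, 2.79, 3.14, 3.14, 3.14].

INTERFACE

Orientations are given as a rotation vector (axis times angle).
In Python, from rig import robot, imaging, job gives the robot as it stands.
- The arm moves only by the tool apply_moves, never from a script. Its argument "steps" is one flat list of numbers, 7 for each row, row after row: the shift along the tool's x, y, z in cm, then the turn, a rotation vector about the tool's x, y, z in rad, then the finger opening in cm, from 0 to 9.3. A call has exactly 10 rows; each row shifts and turns the pose as measured when the row begins, along the tool's axes as they then stand; what a row does not reach is not made up. A row lasts 1/12 s, in which the tool goes at most 41.7 mm and 7.16 degrees, less where a joint would pass 70% of its speed; a pose out of reach is approached as far as the arm can. A call is refused whole if a number of a shift passes 4.17 or a number of a turn 0.125, either way. A call with a gripper value outside its range is refused whole. The fingers move at their own pace and stop on an object; "newtons" is the grip in N (left out, the last holds). Time passes only in rows, so rows that do not move let the fingers close, or fill a call up. It gives the time, the measured TCP pose, the force and the opening at its end, in the units of the state.
- robot.get_state(): the state, without advancing time (a new reading comes with each control period).
- imaging.capture(name): name is "side" or "top" or "wrist"; returns (picture, depth): 400x640x3 uint8, red, green, blue; 400x640 float32, m along the optical axis (not along the pixel's ray), 0 where there is no reading.
- imaging.camera_info(name): a dict with "fov_y" (degrees; the focal length in pixels is half the picture's height over the tangent of half this angle, whatever the lens; pixels are square), "cx", "cy" (the principal point, pixels), "world_from_camera" (4x4, takes a point from camera to world coordinates); the wrist camera has in their place "mount" (4x4, takes a point from camera to tool coordinates, whose origin is the TCP and whose axes are the tool frame's). Camera axes: x right, y down, z forward; pixel columns grow to the right and rows downward; lengths in m; the calibration is good to about 2 mm. A picture is of the moment at which its call begins: read the wrist's pose just before it. camera_info takes no time and is no camera call.
- job.sign_off(): hands the job in, once; it reports no verdict.
The state is a dict: "time_s": time; "qpos": joint angles; "qvel": joint speeds; "tau": joint torques, N m; "position": TCP position; "ee_rot": TCP orientation; "ft_force": force on the tool from outside, world axes, zero at the start; "wrist_torque": the same for the moment, N m; "width": opening from 0.0 (shut) to 1.0 (fully open).
Only numpy, scipy, OpenCV 4.12 (cv2) and the standard library are available. Lean on these libraries where they do the work, as an engineer would, in place of code of your own. Each camera call takes 0.05 s, during which the arm holds its last target.

TASK

The teacher across the bench wants to see the edge of the fishtail gouge through the stand magnifier: open the tool case by the tongue of its lid, bring the lid gently back onto its stop, and take that gouge (its blade flares out wide) out by its handle, leaving the other tools in their notches and everything on the bench as it is. Hold it up on your side of the magnifier, the blade pointing straight at the middle of the lens along the lens axis, its edge about 9 cm short of the glass, and never knock the magnifier. Finish while still holding it there, in the air and quite still.

Things in the scene. Friction and masses are not known exactly. Their poses are not given: they have to be found in the camera images.
- lid (a joint): Angle of the tool case's lid about its brass stop hinges, rad: 0 shut, 1.78 on its stop, leaning back just past upright. The hinge is a little stiff (0.06 N m): the 0.25 kg lid stays where it is left beyond about 1.3 rad and falls shut below that.
- lid_hinge (a point): Middle of the lid's hinge line, along the case's far top edge, 59 mm above the bench. Axes of the case: x from its front to its hinge side, y along the hinge line, z up. The lid, 10 mm thick, covers the case and opens by turning about +y, its front edge going up and over towards +x.
- lid_tab (a point): Grip point of the lid's wooden tongue, which sticks out 40 mm from the middle of the lid's front edge, 28 mm wide (y), 12 mm thick. The point is mid-width, mid-thickness, 28 mm out from the lid, 198 mm from the hinge line and 5 mm above it when shut. Pinched by its two side faces from above, it turns between the fingers as the lid swings. Axes turn with the lid (shut: those of the case).
- fishtail_handle (a point): Middle of the handle of the fishtail gouge, the tool to show, on its axis, 34 mm above the bench. x along the tool to the edge, z up as it lies. The octagonal wooden handle is 25 mm across its flats and reaches 36 mm either way; one rail holds it 27 to 34 mm behind this point, the other the shaft 52 to 60 mm ahead; between them it hangs free, 15 mm above the case floor.
- fishtail_edge (a point): The middle of the fishtail gouge's cutting edge, 98 mm from the handle point along its x. Axes as the handle's.
- fishtail: The whole fishtail gouge, 134 mm long, about 60 g: wooden handle, brass ferrule, round steel shaft 8 mm thick, steel blade flaring from 8 to 26 mm wide at the edge. Origin and axes are those of its handle point.
- narrow_handle (a point): Another palm tool in the case: same handle and same length, a straight blade only 7 mm wide. Middle of its handle; to be left in its notch.
- skew_handle (a point): The third palm tool: same handle, a straight parallel blade 12 mm wide with a slanting end. Middle of its handle; to be left in its notch.
- case: The beech tool case, fixed on the bench: 170 (x) by 230 (y) mm, walls 58 mm high, 8 mm thick, floor 6 mm; origin on the bench under its centre, axes as the lid hinge's. Inside, three palm tools lie level side by side, 62 mm apart, blades towards the hinge, in the notches of two cross rails; which tool lies where varies.
- lens (a point): Centre of the magnifier's lens, a clear disc in a black rim 145 mm across, 14 mm thick, in a steel yoke 172 mm wide. x is the lens axis, square to the glass, pointing away from the robot and 26 to 41 degrees up to the teacher; y level, z up along the glass. Lens height (285 to 335 mm over the bench) and tilt vary; both are stiff and stay as set.
- stand: The magnifier with all its parts. Its round grey foot, 150 mm across and 34 mm high, stands right under the lens, fixed; this origin is on the bench 180 mm from the foot's middle on the robot's side.
- mallet: A round wooden carver's mallet standing on its head, 86 mm across, 237 mm high; origin at the middle of its foot. Not to be disturbed.
- strop: A leather-faced strop block lying on the bench, 48 x 200 x 21 mm; origin at the middle of its underside. Not to be disturbed.
- stone: A sharpening stone in its wooden holder, 230 x 85 x 42 mm; origin at the middle of its underside. Not to be disturbed.

How it is judged:
By the outcome, as a careful person would: the job done as asked, in the order asked, and still so for the second after the job is handed in, while the arm keeps its last pose, push and grip.
It also fails if it takes over 61 s, if anything falls off the work surface, if the arm or the gripper's body presses on something with over 40 N, if the wrist force passes 120 N, or if a joint passes its speed limit or range.

## Working session

There is one attempt and no reset: what is moved stays moved. The work goes in short steps, Python scripts to look and compute and a tool call to move; the robot and the scene stay as the last step left them, time stands still between calls to the robot, and variables do not carry over. Pictures are saved under pics/ and viewed, and the job is handed in when it is done.

Besides the shell and the picture viewer there is one more tool, called after "Call:" by a JSON object that holds its "op" and its "data". apply_moves: Moves the arm, as the interface text tells. Its arguments: {"type":"object","properties":{"steps":{"type":"array","items":{"type":"number"}},"newtons":{"type":"number"}},"required":["steps"]}

```bash
mkdir -p pics; ls; python3 - <<'E'
from rig import robot, imaging, job
import cv2,numpy as np
print(robot.get_state(), robot.hold_point_z)
for n in("side","top","wrist"):
    im,d=imaging.capture(n); cv2.imwrite(f"pics/{n}0.png",im[:,:,::-1]); np.save(f"pics/{n}0.npy",d); print(n,imaging.camera_info(n),(d>0).mean())
E
```

```text
pics
{'time_s': 0.0, 'qpos': array([-1.25638910e+00,  1.31101509e-01,  1.48929360e+00,  3.83186505e-05,
        1.52298537e+00, -8.54083043e-02]), 'qvel': array([ 0.00083971,  0.00185602, -0.00031389, -0.00091695,  0.00016207,
        0.00025719]), 'tau': array([ 2.90943826e-04, -5.59846044e+01, -4.91755557e+01,  7.66564650e-02,
        3.55756888e-02, -1.40919219e-04]), 'position': array([ 0.23340257, -0.55212658,  0.21761521]), 'ee_rot': array([ 2.00230457,  0.40754634, -2.00264422]), 'ft_force': array([-0.53311224,  0.17898061, -0.38359759]), 'wrist_torque': array([-0.03158051,  0.02830685,  0.04166408]), 'width': 0.9965831767653376} 0.0188
side {'fov_y': 46.33123375661175, 'cx': 317.6207458007396, 'cy': 196.6215089423402, 'world_from_camera': array([[-0.88565861, -0.29907212,  0.3551967 ,  0.03600163],
       [-0.46416695,  0.5495306 , -0.6946691 ,  0.92781085],
       [ 0.0125647 , -0.78011024, -0.6255159 ,  1.0450138 ],
       [ 0.        ,  0.        ,  0.        ,  1.        ]])} 0.99606640625
top {'fov_y': 43.35894790536076, 'cx': 326.50379307807594, 'cy': 199.2198778323706, 'world_from_camera': array([[-1.79640843e-02, -9.95784059e-01,  8.99522059e-02,
         4.07311570e-01],
       [-9.99838402e-01,  1.79523125e-02, -9.39996725e-04,
        -1.67598207e-02],
       [-6.78816356e-04, -8.99545560e-02, -9.95945640e-01,
         1.60533309e+00],
       [ 0.00000000e+00,  0.00000000e+00,  0.00000000e+00,
         1.00000000e+00]])} 0.99615625
wrist {'fov_y': 66.58338879823049, 'cx': 323.11800780732153, 'cy': 197.9685354762668, 'mount': array([[-7.00828172e-04, -2.70173559e-01,  9.62811382e-01,
        -1.67046178e-01],
       [ 9.99999678e-01,  1.87591239e-04,  7.80537240e-04,
        -1.10873740e-04],
       [-3.91495504e-04,  9.62811619e-01,  2.70173340e-01,
        -7.40410322e-02],
       [ 0.00000000e+00,  0.00000000e+00,  0.00000000e+00,
         1.00000000e+00]])} 0.9960078125
```

View pics/top0.png

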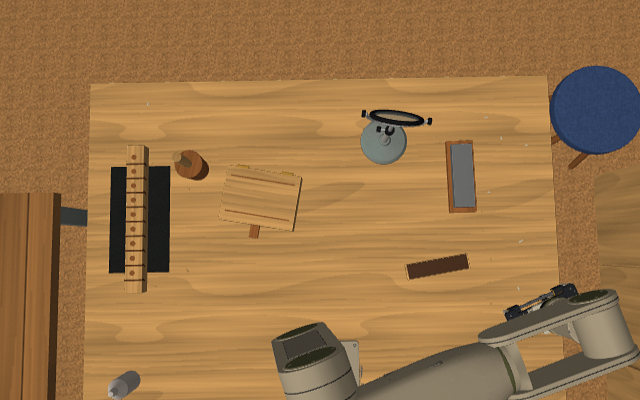

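View pics/side0.png

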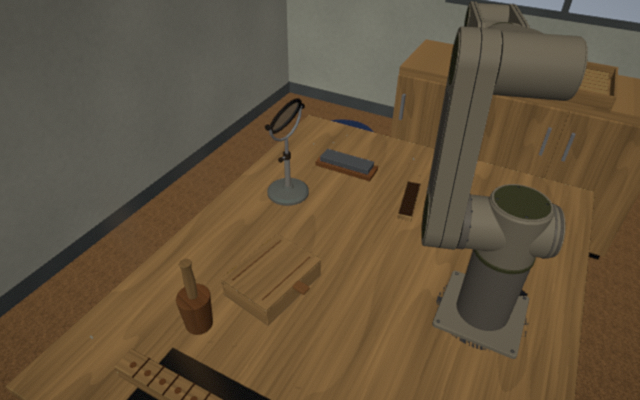

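View pics/wrist0.png

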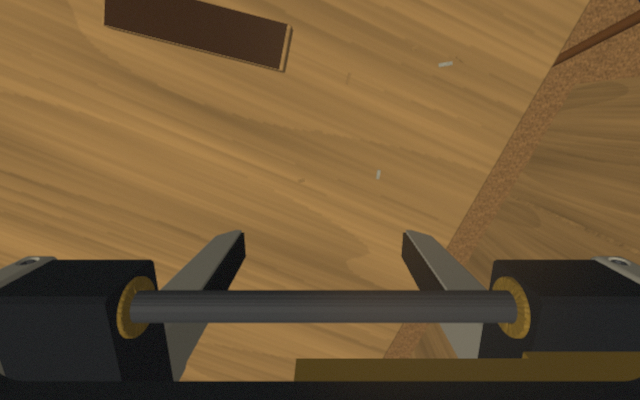

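Top view: case at about (260,197), tongue (254,231), lens rim (397,118), foot (384,142), mallet (190,165). Now a helper file and a coarse measurement.

```bash
cat > h.py <<'E'
import numpy as np,cv2
from scipy.spatial.transform import Rotation as R
from rig import robot, imaging, job
def pose():
    s=robot.get_state(); T=np.eye(4); T[:3,:3]=R.from_rotvec(s["ee_rot"]).as_matrix(); T[:3,3]=s["position"]; return T,s
def cap(n,tag):
    T,s=pose(); im,d=imaging.capture(n); i=imaging.camera_info(n)
    W=i["world_from_camera"] if n!="wrist" else T@i["mount"]
    f=200/np.tan(np.radians(i["fov_y"]/2)); K=(f,i["cx"],i["cy"])
    cv2.imwrite(f"pics/{tag}.png",im[:,:,::-1]); np.savez(f"pics/{tag}.npz",im=im,d=d,W=W,K=K); return im,d,W,K
def load(tag):
    z=np.load(f"pics/{tag}.npz"); return z["im"],z["d"],z["W"],z["K"]
def ray(u,v,W,K):
    r=np.array([(u-K[1])/K[0],(v-K[2])/K[0],1.]); return W[:3,3],W[:3,:3]@r
def onz(u,v,z,W,K):
    o,r=ray(u,v,W,K); return o+r*(z-o[2])/r[2]
def pt(u,v,d,W,K):
    o,r=ray(u,v,W,K); return o+r*d[int(round(v)),int(round(u))]
def cloud(d,W,K):
    v,u=np.mgrid[0:400,0:640]; P=np.stack([(u-K[1])/K[0]*d,(v-K[2])/K[0]*d,d],-1); return P@W[:3,:3].T+W[:3,3]
def tri(o1,r1,o2,r2):
    A=np.stack([r1,-r2],1); t=np.linalg.lstsq(A,o2-o1,rcond=None)[0]; a=o1+r1*t[0]; b=o2+r2*t[1]; return (a+b)/2,np.linalg.norm(a-b)
E
python3 - <<'E'
from h import *
im,d,W,K=cap("top","top1")
c=im[90:250,150:500]; cv2.imwrite("pics/top1c.png",cv2.resize(c[:,:,::-1],None,fx=2.2,fy=2.2,interpolation=cv2.INTER_CUBIC))
P=cloud(d,W,K)
# lid
m=(abs(P[...,2]-.069)<.02); 
n,l,s,cen=cv2.connectedComponentsWithStats(m.astype(np.uint8))
for i in range(1,n):
    if s[i,4]>60: 
        q=P[l==i]; r=cv2.minAreaRect((q[:,:2]*1000).astype(np.float32)); print(s[i],q.mean(0).round(3),np.median(q[:,2]).round(4),r)
im,d,W,K=cap("side","side1")
cv2.imwrite("pics/side1c.png",cv2.resize(im[80:340,150:430,::-1],None,fx=2.2,fy=2.2,interpolation=cv2.INTER_CUBIC))
E
```

```text
[191 158  16  22  64] [0.639 0.366 0.068] 0.0672 ((642.6578369140625, 370.27484130859375), (26.58167266845703, 72.78766632080078), 61.91632843017578)
[ 219  165   83   74 4305] [0.553 0.186 0.068] 0.0683 ((539.900390625, 190.2176513671875), (231.44857788085938, 217.5583953857422), 79.72978210449219)
[118 374  17  21 117] [0.013 0.58  0.069] 0.0706 ((9.076839447021484, 586.0595092773438), (59.45862579345703, 31.651798248291016), 33.881675720214844)
```

View pics/top1c.png

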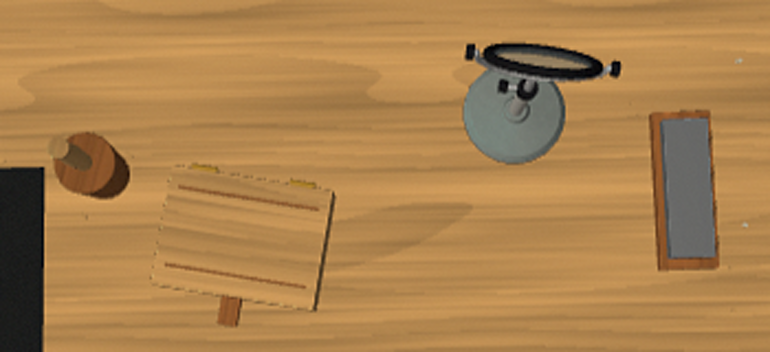

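View pics/side1c.png

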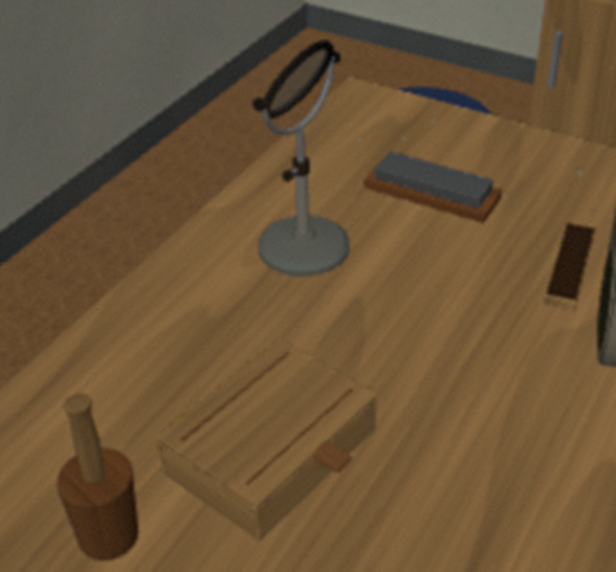

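The top crop shows the shut lid with hinges on the far side and the tongue towards the robot. The side crop shows the magnifier tilted, with its rim near (290,80) in that crop. Next: lens, tongue and lid geometry.

```bash
python3 - <<'E'
from h import *
C=[]
for t in("top1","side1"):
    im,d,W,K=load(t); P=cloud(d,W,K)
    hsv=cv2.cvtColor(im,cv2.COLOR_RGB2HSV)
    m=(P[...,2]>.2)&(P[...,2]<.45)&(P[...,0]>.55)&(P[...,0]<1.0)&(P[...,1]>-.45)&(P[...,1]<.0)
    print(t,m.sum()); q=P[m]; g=im[m].max(1)
    print(np.percentile(q,[0,50,100],axis=0).round(3), np.bincount(g//20))
    # plane fit with dark only, ransac-ish
    s=q[g<60]; 
    for k in range(6):
        c=s.mean(0); _,_,V=np.linalg.svd(s-c); n=V[2]; e=abs((s-c)@n); s=s[e<max(.006,2*np.median(e)) ]
    n=n*np.sign(n[0]); print("dark",len(s),c.round(4),n.round(3),"tilt",np.degrees(np.arcsin(n[2])),"yaw",np.degrees(np.arctan2(n[1],n[0])))
    # tongue / lid via z
    m2=(P[...,0]>.38)&(P[...,0]<.7)&(P[...,1]>.0)&(P[...,1]<.34)&(P[...,2]>.058)
    br=m2&(im[...,0].astype(int)<150)&(hsv[...,1]>120)
    n_,l,st,cen=cv2.connectedComponentsWithStats(br.astype(np.uint8))
    for i in range(1,n_):
        if st[i,4]>15: print(st[i],P[l==i].mean(0).round(4),im[l==i].mean(0))
E
```

```text
top1 854
[[ 0.699 -0.294  0.201]
 [ 0.732 -0.201  0.319]
 [ 0.772 -0.113  0.381]] [187 188  81  83  55  68  75 107  10]
dark 441 [ 0.7321 -0.2031  0.3265] [ 0.88  -0.118  0.46 ] tilt 27.356797496510698 yaw -7.60943203119493
[244 177  24   4  28] [0.6137 0.1979 0.07  ] [138.82142857  90.42857143  48.17857143]
[275 182  20   4  24] [0.5973 0.1077 0.07  ] [142.          92.58333333  49.25      ]
[261 216  18   4  19] [0.4942 0.1556 0.0703] [143.05263158  93.21052632  49.42105263]
[249 224  11  15 104] [0.4526 0.2043 0.0686] [135.875       84.30769231  42.82692308]
side1 795
[[ 0.698 -0.299  0.201]
 [ 0.732 -0.198  0.307]
 [ 0.765 -0.111  0.377]] [ 55 206 124 228 135  47]
dark 371 [ 0.7305 -0.1979  0.3175] [ 0.889 -0.13   0.438] tilt 26.00270394036677 yaw -8.332420531984562
[ 221  234  100   78 4030] [0.5485 0.1974 0.0679] [116.83573201  88.61265509  53.67890819]
```

Lens roughly (0.731,-0.20,0.32), tilt about 27°, yaw about -8°. Tongue about (0.447,0.205), case yaw about -10°. Working out the move that brings the wrist over the tongue.

```bash
cat >> h.py <<'E'
def rz(a): return R.from_euler('z',a).as_matrix()
def grasp_R(yaw,pitch=0,flip=1):
    # tool x = fingers dir (down, tilted forward by pitch), tool y = +-horizontal, for a gouge/case x-axis yaw
    X=np.array([np.cos(pitch),0,np.sin(pitch)]); tx=np.array([np.sin(pitch),0,-np.cos(pitch)])
    ty=np.array([0,flip,0]); tz=np.cross(tx,ty); return rz(yaw)@np.stack([tx,ty,tz],1)
def todo(Rt,pt_,hold=True):
    """remaining shift (cm, tool axes now) and rotvec (tool axes); pt_ is target of grasp point"""
    T,s=pose(); tcp=np.array(pt_)+(Rt[:,0]*.0188 if hold else 0)
    sh=T[:3,:3].T@(tcp-T[:3,3])*100; rv=R.from_matrix(T[:3,:3].T@Rt).as_rotvec()
    print("t",round(s["time_s"],2),"tcp",s["position"].round(4),"shift cm",sh.round(2),"rot",rv.round(3),"F",s["ft_force"].round(1),"w",round(s["width"]*9.3,2)); return sh,rv
E
python3 - <<'E'
from h import *
T,s=pose(); print(T.round(3))
for f in(1,-1):
    print(f,grasp_R(-.18,0,f).round(2)); todo(grasp_R(-.18,0,f),[.445,.2057,.20])
E
```

```text
[[-0.     0.389 -0.921  0.233]
 [ 0.001 -0.921 -0.389 -0.552]
 [-1.    -0.001 -0.     0.218]
 [ 0.     0.     0.     1.   ]]
1 [[ 0.    0.18  0.98]
 [ 0.    0.98 -0.18]
 [-1.    0.    0.  ]]
t 0.25 tcp [ 0.2335 -0.5524  0.2181] shift cm [  3.75 -61.6  -48.99] rot [-2.562e+00 -1.000e-03  0.000e+00] F [ 0.  -0.1  0.2] w 9.3
-1 [[ 0.   -0.18 -0.98]
 [ 0.   -0.98  0.18]
 [-1.    0.    0.  ]]
t 0.25 tcp [ 0.2335 -0.5524  0.2181] shift cm [  3.75 -61.6  -48.99] rot [0.58  0.    0.001] F [ 0.  -0.1  0.2] w 9.3
```

Call:
{"op": "apply_moves", "data": {"steps": [0,-3.2,-2.5,0,0,0,6,0,-3.2,-2.5,0,0,0,6,0,-3.2,-2.5,0,0,0,6,0,-3.2,-2.5,0,0,0,6,0,-3.2,-2.5,0,0,0,6,0,-3.2,-2.5,0,0,0,6,0,-3.2,-2.5,0,0,0,6,0,-3.2,-2.5,0,0,0,6,0,-3.2,-2.5,0,0,0,6,0,-3.2,-2.5,0,0,0,6], "newtons": 12}}

```text
time_s: 1.08
position: [0.3378, -0.1538, 0.213]
ee_rot: [2.011, 0.402, -2.014]
ft_force: [0.6, -0.4, -0.4]
width: 0.647
```

```bash
python3 -c "
from h import *
todo(grasp_R(-.18,0,-1),[.43,.208,.24])"
```

```text
t 1.08 tcp [ 0.3378 -0.1538  0.213 ] shift cm [ -0.6  -30.03 -22.2 ] rot [0.567 0.002 0.007] F [ 0.6 -0.4 -0.4] w 6.02
```

Call:
{"op": "apply_moves", "data": {"steps": [0,-3.0,-2.2,0.057,0,0,6,0,-3.1,-2.05,0.057,0,0,6,0,-3.2,-1.9,0.057,0,0,6,-0.1,-3.3,-1.7,0.057,0,0,6,-0.1,-3.4,-1.5,0.057,0,0,6,-0.1,-3.5,-1.3,0.057,0,0,6,-0.1,-3.55,-1.1,0.057,0,0,6,-0.1,-3.6,-0.9,0.057,0,0,6,-0.1,-3.65,-0.7,0.057,0,0,6,0,-3.7,-0.5,0.057,0,0,6]}}

```text
time_s: 1.92
position: [0.4355, 0.2259, 0.2237]
ee_rot: [-2.116, 0.212, 2.103]
ft_force: [0.4, -0.5, -0.0]
width: 0.642
```

```bash
python3 -c "
from h import *
todo(grasp_R(-.18,0,-1),[.43,.208,.24])
cap('wrist','w1')"
```

```text
t 1.92 tcp [0.4355 0.2259 0.2237] shift cm [0.24 1.87 0.17] rot [-0.027 -0.006  0.007] F [ 0.4 -0.5 -0. ] w 5.97
```

View pics/w1.png

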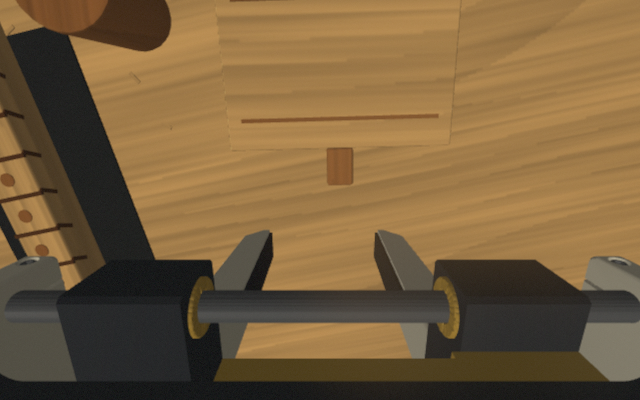

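The wrist view shows the tongue at (340,166), spanning u 327–353, v 148–185; the lid front edge runs (232,151)–(450,144).

```bash
python3 - <<'E'
from h import *
im,d,W,K=load("w1")
hsv=cv2.cvtColor(im,cv2.COLOR_RGB2HSV)
roi=np.zeros(d.shape,bool); roi[140:192,315:365]=1
P=cloud(d,W,K); m=roi&(P[...,2]>.055)&(im[...,0]<160)&(hsv[...,1]>120)
v,u=np.nonzero(m); print(m.sum(),u.min(),u.max(),v.min(),v.max(),np.median(P[m][:,2]))
v0,u0=np.nonzero(m); Q=np.array([onz(a,b,.070,W,K)[:2] for a,b in zip(u0,v0)])*1000
print(cv2.minAreaRect(Q.astype(np.float32)))
a=onz(232,151,.069,W,K); b=onz(450,144,.069,W,K); print("edge",a,b,np.linalg.norm(a-b),"yaw",np.degrees(np.arctan2((a-b)[0],(a-b)[1]))*-1)
g1=onz(243,121.5,.069,W,K); g2=onz(437,116,.069,W,K);print("groove",g1,g2,"yaw",-np.degrees(np.arctan2((g1-g2)[0],(g1-g2)[1])))
E
```

```text
972 319 352 147 184 0.07073001602868559
((453.07965087890625, 209.05441284179688), (35.509132385253906, 39.609169006347656), 78.26526641845703)
edge [0.49061557 0.31302839 0.069     ] [0.45109476 0.08788885 0.069     ] 0.22858194817464925 yaw -9.956217996860232
groove [0.51734619 0.2934145  0.069     ] [0.48204402 0.09807321 0.069     ] yaw -10.243954342792987
```

```bash
python3 - <<'E'
from h import *
im,d,W,K=load("w1"); print(onz(340,166.5,.07,W,K))
todo(grasp_R(-.176,0,-1),[.4437,.2053,.064])
E
```

```text
[0.45140687 0.20471936 0.07      ]
t 1.97 tcp [0.436  0.2313 0.2227] shift cm [17.73  2.57 -1.22] rot [-0.034 -0.004  0.011] F [-4.8  2.   0.5] w 6.01
```

Call:
{"op": "apply_moves", "data": {"steps": [1,0.8,-0.4,-0.017,0,0.006,6,2,0.8,-0.4,-0.017,0,0.005,6,2,0.6,-0.3,0,0,0,6,2,0.3,-0.1,0,0,0,6,2,0,0,0,0,0,6,2,0,0,0,0,0,6,2,0,0,0,0,0,6,1.0,0,0,0,0,0,6,0,0,0,0,0,0,6,0,0,0,0,0,0,6]}}

```text
time_s: 2.8
position: [0.4421, 0.1994, 0.0726]
ee_rot: [-2.141, 0.18, 2.138]
ft_force: [0.0, 0.7, 0.8]
width: 0.642
```

```bash
python3 -c "
from h import *
todo(grasp_R(-.176,0,-1),[.4437,.2053,.064])
cap('wrist','w2')"
```

```text
t 2.8 tcp [0.4421 0.1994 0.0726] shift cm [ 2.73 -0.62 -0.06] rot [ 0.014 -0.002 -0.006] F [0.  0.7 0.8] w 5.97
```

View pics/w2.png

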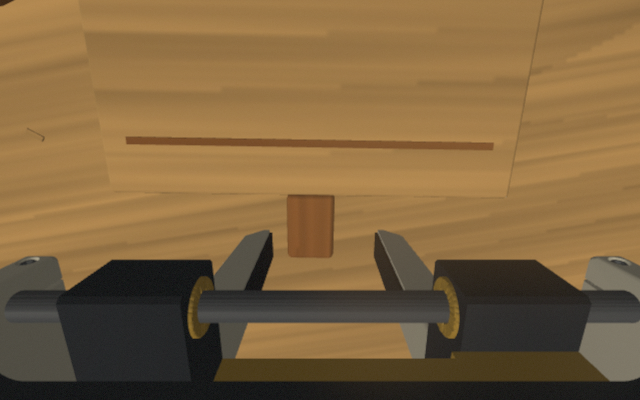

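Fingers are centred at u≈323 and the tongue at u≈311, which agrees with the -0.6 cm y shift still to make.

Call:
{"op": "apply_moves", "data": {"steps": [0.5,-0.6,-0.1,0.014,0,-0.006,6,1,0,0,0,0,0,6,1,0,0,0,0,0,6,0.3,0,0,0,0,0,6,0,0,0,0,0,0,2.5,0,0,0,0,0,0,2.5,0,0,0,0,0,0,2.5,0,0,0,0,0,0,2.5,0,0,0,0,0,0,2.5,0,0,0,0,0,0,2.5], "newtons": 12}}

```text
time_s: 3.68
position: [0.4481, 0.2065, 0.0468]
ee_rot: [-2.138, 0.185, 2.118]
ft_force: [-0.8, -1.2, -0.5]
width: 0.297
```

```bash
python3 -c "
from h import *
todo(grasp_R(-.176,0,-1),[.4437,.2053,.064])
cap('wrist','w3')"
```

```text
t 3.68 tcp [0.4481 0.2065 0.0468] shift cm [0.15 0.2  0.41] rot [-0.001 -0.009  0.004] F [-0.8 -1.2 -0.5] w 2.77
```

View pics/w3.png

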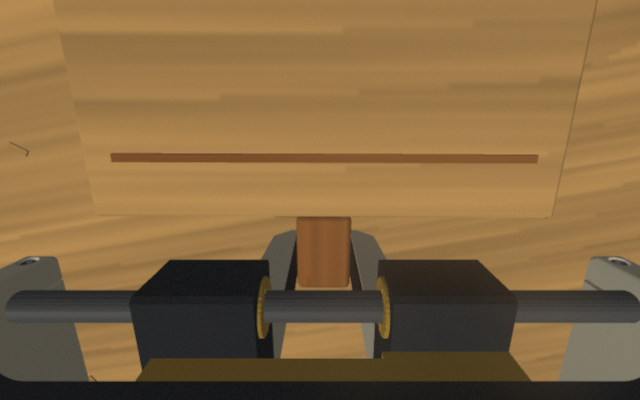

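Gripped, but about 4 mm too far in towards the lid; regripping further out.

Call:
{"op": "apply_moves", "data": {"steps": [0,0,0,0,0,0,4,0,0,0,0,0,0,4,0.1,0,0.4,0,0,0,4,0,0,0,0,0,0,4,0,0,0,0,0,0,2.5,0,0,0,0,0,0,2.5,0,0,0,0,0,0,2.5,0,0,0,0,0,0,2.5,0,0,0,0,0,0,2.5,0,0,0,0,0,0,2.5], "newtons": 12}}

```text
time_s: 4.57
position: [0.4441, 0.2072, 0.0463]
ee_rot: [-2.139, 0.185, 2.116]
ft_force: [0.1, -1.0, 0.9]
width: 0.298
```

```bash
python3 -c "
from h import *
todo(grasp_R(-.176,0,-1),[.4437,.2053,.064])"
```

```text
t 4.57 tcp [0.4441 0.2072 0.0463] shift cm [0.11 0.2  0.01] rot [-0.001 -0.01   0.004] F [ 0.1 -1.   0.9] w 2.77
```

Call:
{"op": "apply_moves", "data": {"steps": [-1.19,0,-0.07,0,0,0,2.5,-1.18,0,-0.14,0,0,0,2.5,-1.17,0,-0.21,0,0,0,2.5,-1.16,0,-0.28,0,0,0,2.5,-1.14,0,-0.35,0,0,0,2.5,-1.11,0,-0.41,0,0,0,2.5,-1.09,0,-0.48,0,0,0,2.5,-1.06,0,-0.54,0,0,0,2.5,-1.02,0,-0.61,0,0,0,2.5,-0.98,0,-0.67,0,0,0,2.5], "newtons": 12}}

```text
time_s: 5.4
position: [0.4835, 0.2001, 0.1665]
ee_rot: [-2.141, 0.183, 2.113]
ft_force: [7.0, 1.9, -6.4]
width: 0.302
```

```bash
cat >> h.py <<'E'
XC=np.array([np.cos(-.176),np.sin(-.176),0]); H=np.array([.444,.2072,.064])+.198*XC; H[2]=.059
def arc(phi_t):
    T,s=pose(); g=T[:3,3]+T[:3,0]*.0188; v=g-H; a=-v@XC; b=v[2]
    print("phi",np.arctan2(b,a).round(3),"r",np.hypot(a,b).round(4),"lat",(v@np.array([-XC[1],XC[0],0])).round(4))
    for p in phi_t: 
        print(p,end=' '); todo(grasp_R(-.176,0,-1),H+.198*(-np.cos(p)*XC+np.array([0,0,np.sin(p)])))
E
python3 -c "
from h import *
arc([.625,1.225])"
```

```text
phi 0.513 r 0.1809 lat 0.0
0.625 t 5.4 tcp [0.4835 0.2001 0.1665] shift cm [1.04 0.   0.28] rot [-0.001 -0.013  0.006] F [ 7.   1.9 -6.4] w 2.81
1.225 t 5.4 tcp [0.4835 0.2001 0.1665] shift cm [-5.88 -0.05 -9.15] rot [-0.001 -0.013  0.006] F [ 7.   1.9 -6.4] w 2.81
```

```bash
sed -i 's/g=T\[:3,3\]+T\[:3,0\]/g=T[:3,3]-T[:3,0]/' h.py
python3 -c "
from h import *
arc([.7,1.2])"
```

```text
phi 0.674 r 0.2024 lat -0.0002
0.7 t 5.4 tcp [0.4835 0.2001 0.1665] shift cm [-0.12 -0.01 -0.65] rot [-0.001 -0.013  0.006] F [ 7.   1.9 -6.4] w 2.81
1.2 t 5.4 tcp [0.4835 0.2001 0.1665] shift cm [-5.71 -0.04 -8.69] rot [-0.001 -0.013  0.006] F [ 7.   1.9 -6.4] w 2.81
```

Call:
{"op": "apply_moves", "data": {"steps": [-0.12,0,-0.65,0,0,0,2.5,-0.8,0,-0.73,0,0,0,2.5,-0.76,0,-0.78,0,0,0,2.5,-0.72,0,-0.83,0,0,0,2.5,-0.67,0,-0.87,0,0,0,2.5,-0.62,0,-0.9,0,0,0,2.5,-0.57,0,-0.93,0,0,0,2.5,-0.52,0,-0.96,0,0,0,2.5,-0.46,0,-0.99,0,0,0,2.5,-0.4,0,-1.0,0,0,0,2.5], "newtons": 12}}

```text
time_s: 6.23
position: [0.5698, 0.1845, 0.2293]
ee_rot: [-2.126, 0.181, 2.127]
ft_force: [1.4, 1.5, -3.3]
width: 0.301
```

```bash
python3 -c "
from h import *
arc([1.25,1.55])
cap('side','s2')"
```

```text
phi 1.216 r 0.2017 lat -0.0005
1.25 t 6.23 tcp [0.5698 0.1845 0.2293] shift cm [ 0.12 -0.04 -0.77] rot [0.    0.001 0.006] F [ 1.4  1.5 -3.3] w 2.8
1.55 t 6.23 tcp [0.5698 0.1845 0.2293] shift cm [-0.89 -0.04 -6.6 ] rot [0.    0.001 0.006] F [ 1.4  1.5 -3.3] w 2.8
```

View pics/s2.png

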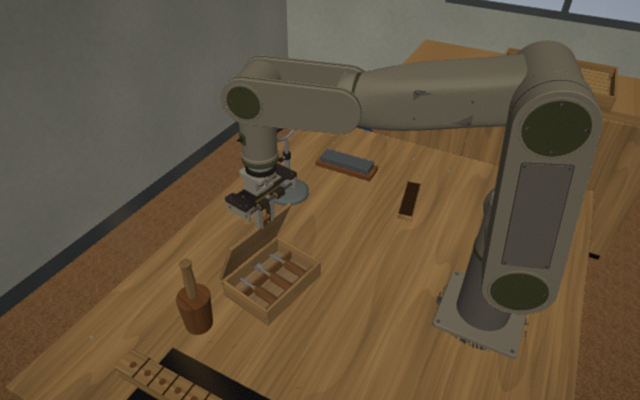

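The lid is coming up with the tongue in the fingers; three tools lie in the case. Continuing the arc.

Call:
{"op": "apply_moves", "data": {"steps": [0.12,0,-0.75,0,0,0,2.5,-0.2,0,-0.71,0,0,0,2.5,-0.17,0,-0.72,0,0,0,2.5,-0.15,0,-0.72,0,0,0,2.5,-0.12,0,-0.73,0,0,0,2.5,-0.09,0,-0.73,0,0,0,2.5,-0.06,0,-0.74,0,0,0,2.5,-0.04,0,-0.74,0,0,0,2.5,-0.01,0,-0.74,0,0,0,2.5,0.02,0,-0.74,0,0,0,2.5], "newtons": 12}}

```text
time_s: 7.12
position: [0.6485, 0.1702, 0.2401]
ee_rot: [-2.125, 0.181, 2.128]
ft_force: [-1.0, 0.6, 0.3]
width: 0.3
```

```bash
python3 -c "
from h import *
arc([1.65,1.805])"
```

```text
phi 1.62 r 0.2002 lat -0.0007
1.65 t 7.12 tcp [0.6485 0.1702 0.2401] shift cm [ 0.25 -0.06 -0.59] rot [0.    0.002 0.006] F [-1.   0.6  0.3] w 2.79
1.805 t 7.12 tcp [0.6485 0.1702 0.2401] shift cm [ 0.73 -0.06 -3.62] rot [0.    0.002 0.006] F [-1.   0.6  0.3] w 2.79
```

Call:
{"op": "apply_moves", "data": {"steps": [0.05,0,-0.4,0,0,0,2.5,0.05,0,-0.4,0,0,0,2.5,0.06,0,-0.4,0,0,0,2.5,0.06,0,-0.35,0,0,0,2.5,0.06,0,-0.35,0,0,0,2.5,0.06,0,-0.3,0,0,0,2.5,0.06,0,-0.25,0,0,0,2.5,0.05,0,-0.2,0,0,0,2.5,0.05,0,-0.2,0,0,0,2.5,0.05,0,-0.2,0,0,0,2.5], "newtons": 12}}

```text
time_s: 7.95
position: [0.6836, 0.1639, 0.2352]
ee_rot: [-2.129, 0.181, 2.125]
ft_force: [-0.2, -0.6, 2.8]
width: 0.303
```

```bash
python3 -c "
from h import *
arc([1.805,1.82])"
```

```text
phi 1.8 r 0.2002 lat -0.0008
1.805 t 7.95 tcp [0.6836 0.1639 0.2352] shift cm [ 0.24 -0.07 -0.05] rot [-0.    -0.001  0.006] F [-0.2 -0.6  2.8] w 2.81
1.82 t 7.95 tcp [0.6836 0.1639 0.2352] shift cm [ 0.31 -0.07 -0.33] rot [-0.    -0.001  0.006] F [-0.2 -0.6  2.8] w 2.81
```

Call:
{"op": "apply_moves", "data": {"steps": [0.03,0,-0.12,0,0,0,2.5,0.03,0,-0.12,0,0,0,2.5,0.03,0,-0.12,0,0,0,2.5,0.03,0,-0.1,0,0,0,2.5,0.03,0,-0.1,0,0,0,2.5,0,0,0,0,0,0,2.5,0,0,0,0,0,0,2.5,0,0,0,0,0,0,2.5,0,0,0,0,0,0,2.5,0,0,0,0,0,0,2.5], "newtons": 12}}

```text
time_s: 8.78
position: [0.6859, 0.1635, 0.2345]
ee_rot: [-2.121, 0.181, 2.134]
ft_force: [-1.2, -1.1, 2.4]
width: 0.3
```

```bash
python3 -c "
from h import *
arc([1.805,1.82])
cap('side','s3')"
```

```text
phi 1.813 r 0.2002 lat -0.0008
1.805 t 8.78 tcp [0.6859 0.1635 0.2345] shift cm [ 0.17 -0.07  0.19] rot [0.001 0.006 0.005] F [-1.2 -1.1  2.4] w 2.79
1.82 t 8.78 tcp [0.6859 0.1635 0.2345] shift cm [ 0.24 -0.07 -0.1 ] rot [0.001 0.006 0.005] F [-1.2 -1.1  2.4] w 2.79
```

View pics/s3.png

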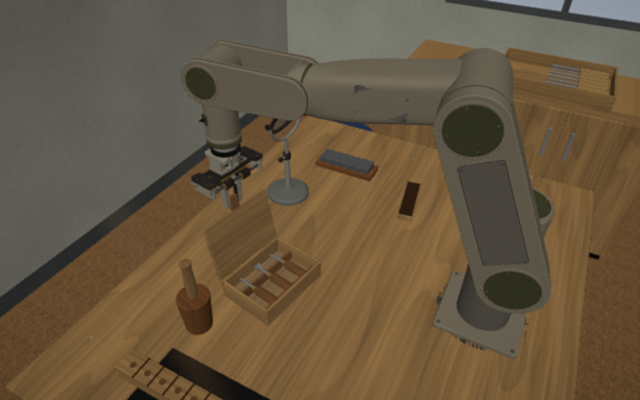

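Call:
{"op": "apply_moves", "data": {"steps": [0.04,0,-0.15,0,0,0,2.5,0.04,0,-0.15,0,0,0,2.5,0.04,0,-0.15,0,0,0,2.5,0.04,0,-0.15,0,0,0,2.5,0.04,0,-0.15,0,0,0,2.5,0.04,0,-0.15,0,0,0,2.5,0.04,0,-0.15,0,0,0,2.5,0.04,0,-0.15,0,0,0,2.5,0,0,-0.1,0,0,0,2.5,0,0,-0.1,0,0,0,2.5], "newtons": 12}}

```text
time_s: 9.67
position: [0.687, 0.1632, 0.2341]
ee_rot: [-2.095, 0.179, 2.166]
ft_force: [-6.3, 0.8, 3.8]
width: 0.303
```

```bash
python3 -c "
from h import *
arc([1.805,1.82])"
```

```text
phi 1.821 r 0.2001 lat -0.0007
1.805 t 9.67 tcp [0.687  0.1632 0.2341] shift cm [ 0.14 -0.08  0.29] rot [0.005 0.034 0.   ] F [-6.3  0.8  3.8] w 2.82
1.82 t 9.67 tcp [0.687  0.1632 0.2341] shift cm [ 0.2  -0.07  0.  ] rot [0.005 0.034 0.   ] F [-6.3  0.8  3.8] w 2.82
```

The force reads 6 N and the motion has stalled, so the lid is on its stop. Releasing and lifting straight up.

Call:
{"op": "apply_moves", "data": {"steps": [0,0,0.1,0,0,0,2.5,0,0,0,0,0,0,6,0,0,0,0,0,0,6,0,0,0,0,0,0,6,0,0,0,0,0,0,6,-1.5,0,0,0,0,0,6,-2,0,0,0,0,0,6,-2,0,0,0,0,0,6,-2,0,0,0,0,0,6,-2,0,0,0,0,0,6]}}

```text
time_s: 10.5
position: [0.6864, 0.1621, 0.3207]
ee_rot: [-2.079, 0.183, 2.185]
ft_force: [0.5, 0.4, -0.5]
width: 0.649
```

```bash
python3 -c "
from h import *
todo(grasp_R(-.176,0,-1),[.47,.20,.30])
cap('side','s4')"
```

```text
t 10.5 tcp [0.6864 0.1621 0.3207] shift cm [ 5.03 -0.08 21.74] rot [ 0.005  0.049 -0.005] F [ 0.5  0.4 -0.5] w 6.03
```

View pics/s4.png

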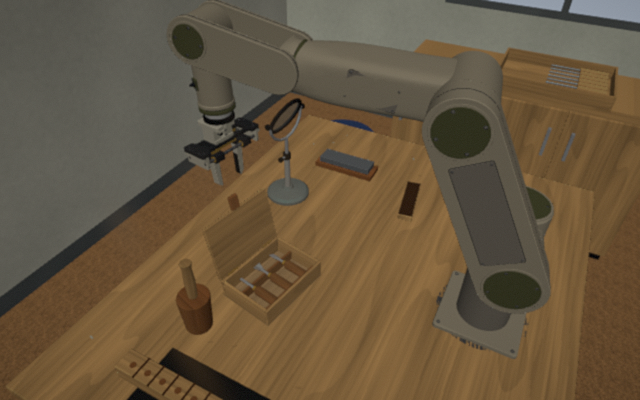

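The lid stays back on its stop and the fingers are clear of the tongue. Moving back to look into the case.

Call:
{"op": "apply_moves", "data": {"steps": [0,0,2,0,0.012,0,5,0,0,2.5,0,0.012,0,5,0,0,2.8,0,0.012,0,5,0,0,2.8,0,0.012,0,5,0,0,2.8,0,0,0,5,0,0,2.6,0,0,0,5,0.5,0,2,0,0,0,5,1,0,1.5,0,0,0,5,1,0,0,0,0,0,5,0,0,0,0,0,0,5]}}

```text
time_s: 11.38
position: [0.4942, 0.1947, 0.2956]
ee_rot: [-2.143, 0.187, 2.122]
ft_force: [-0.2, -0.4, -0.8]
width: 0.536
```

```bash
python3 -c "
from h import *
todo(grasp_R(-.176,0,-1),[.47,.20,.30])
cap('wrist','w5')"
```

```text
t 11.38 tcp [0.4942 0.1947 0.2956] shift cm [ 1.42 -0.11  2.49] rot [ 0.004 -0.01  -0.001] F [-0.2 -0.4 -0.8] w 4.99
```

View pics/w5.png

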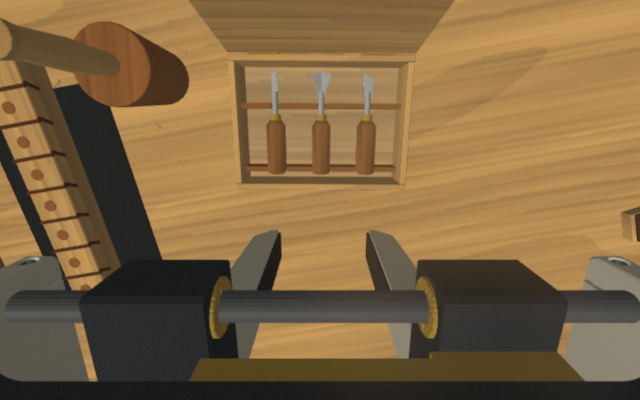

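```bash
python3 - <<'E'
from h import *
im,d,W,K=load("w5")
cv2.imwrite("pics/w5c.png",cv2.resize(im[50:190,225:415,::-1],None,fx=4,fy=4,interpolation=cv2.INTER_CUBIC))
P=cloud(d,W,K); hsv=cv2.cvtColor(im,cv2.COLOR_RGB2HSV)
m=np.zeros(d.shape,np.uint8); roi=(slice(112,172),slice(255,390))
m[roi]=((hsv[roi][...,1]>130)&(im[roi][...,0]<165)&(P[roi][...,2]>.036)).astype(np.uint8)
n,l,st,c=cv2.connectedComponentsWithStats(m)
for i in range(1,n):
    if st[i,4]>150: print(st[i],c[i].round(1),P[l==i].mean(0).round(4),P[l==i][:,2].max())
for u,v in((320,74),(320,119)): print(onz(u,v,.034,W,K).round(4))
E
```

```text
[267 114  19  58 962] [276.  144.8] [0.539  0.2506 0.0465] 0.4633802843212985
[312 114  18  58 948] [320.5 144.9] [0.5285 0.1913 0.0466] 0.4633802843212985
[356 115  20  57 934] [365.6 145. ] [0.5177 0.1311 0.0458] 0.4633802843212985
[0.6185 0.1762 0.034 ]
[0.5621 0.1862 0.034 ]
```

View pics/w5c.png

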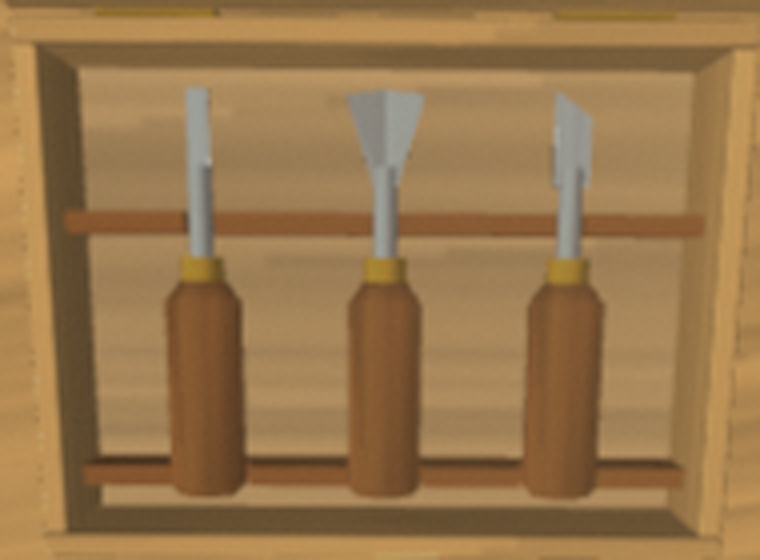

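The wide flaring blade is the middle tool: edge at full-frame (321,73), handle about (320,146). Handle estimate (0.523,0.193). Moving above it.

```bash
python3 -c "
from h import *
im,d,W,K=load('w5')
for z in(.034,.044):
  a=onz(321,121,z,W,K);b=onz(320.5,173.5,z,W,K);print(a.round(4),b.round(4),np.linalg.norm(a-b),((a+b)/2).round(4))
todo(grasp_R(-.176,0,-1),[.523,.193,.13])"
```

```text
[0.5592 0.1853 0.034 ] [0.4877 0.1986 0.034 ] 0.07275904809663132 [0.5234 0.1919 0.034 ]
[0.5594 0.1852 0.044 ] [0.4895 0.1982 0.044 ] 0.07106453507976934 [0.5244 0.1917 0.044 ]
t 11.43 tcp [0.4946 0.1947 0.2966] shift cm [18.57 -0.34 -2.64] rot [ 0.003 -0.01  -0.001] F [-0.2  0.6  0.1] w 5.01
```

Call:
{"op": "apply_moves", "data": {"steps": [2,0,-0.6,0,-0.01,0,4.6,2.2,-0.1,-0.6,0,0,0,4.6,2.4,-0.1,-0.6,0,0,0,4.6,2.4,-0.1,-0.5,0,0,0,4.6,2.4,0,-0.3,0,0,0,4.6,2.4,0,0,0,0,0,4.6,2.2,0,0,0,0,0,4.6,1.7,0,0,0,0,0,4.6,0.5,0,0,0,0,0,4.6,0,0,0,0,0,0,4.6]}}

```text
time_s: 12.27
position: [0.5352, 0.1899, 0.1091]
ee_rot: [-2.136, 0.19, 2.12]
ft_force: [-0.1, 0.3, 0.3]
width: 0.497
```

```bash
python3 -c "
from h import *
todo(grasp_R(-.176,0,-1),[.5237,.1922,.035])
cap('wrist','w6')"
```

```text
t 12.27 tcp [0.5352 0.1899 0.1091] shift cm [ 9.29 -0.01  1.24] rot [-0.003 -0.007  0.001] F [-0.1  0.3  0.3] w 4.62
```

View pics/w6.png

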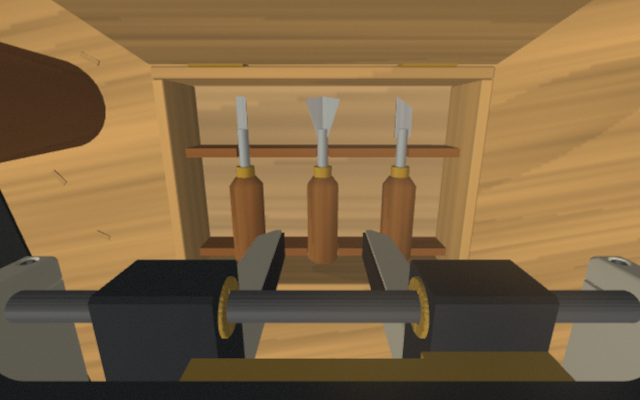

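The handle is centred between the fingers (u≈322.5); edge at (323,97), handle v≈178–262.

```bash
python3 -c "
from h import *
im,d,W,K=load('w6')
for z in(.034,.044):
  a=onz(322.5,178,z,W,K);b=onz(322.5,262,z,W,K);print(a.round(4),b.round(4),np.linalg.norm(a-b),((a+b)/2).round(4))
e=onz(323,97,.034,W,K); print(e, e-.098*XC)"
```

```text
[0.5585 0.1857 0.034 ] [0.4847 0.199  0.034 ] 0.07493366446243674 [0.5216 0.1924 0.034 ]
[0.5605 0.1853 0.044 ] [0.4898 0.1981 0.044 ] 0.07184663980098621 [0.5251 0.1917 0.044 ]
[0.61988817 0.17421016 0.034     ] [0.52340208 0.19136925 0.034     ]
```

Call:
{"op": "apply_moves", "data": {"steps": [0.3,0,0.6,0,0,0,4.6,0.8,0,0.6,0,0,0,4.6,1.5,0,0,0,0,0,4.6,1.5,0,0,0,0,0,4.6,1.5,0,0,0,0,0,4.6,1.5,0,0,0,0,0,4.6,1.0,0,0,0,0,0,4.6,0.5,0,0,0,0,0,4.6,0,0,0,0,0,0,4.6,0,0,0,0,0,0,4.6]}}

```text
time_s: 13.15
position: [0.5304, 0.1956, 0.0306]
ee_rot: [-2.153, 0.182, 2.097]
ft_force: [0.3, -0.1, -0.1]
width: 0.495
```

```bash
python3 -c "
from h import *
todo(grasp_R(-.176,0,-1),[.5235,.1922,.035])
cap('wrist','w7')"
```

```text
t 13.15 tcp [0.5304 0.1956 0.0306] shift cm [1.42 0.47 0.65] rot [-0.002 -0.025  0.01 ] F [ 0.3 -0.1 -0.1] w 4.6
```

View pics/w7.png

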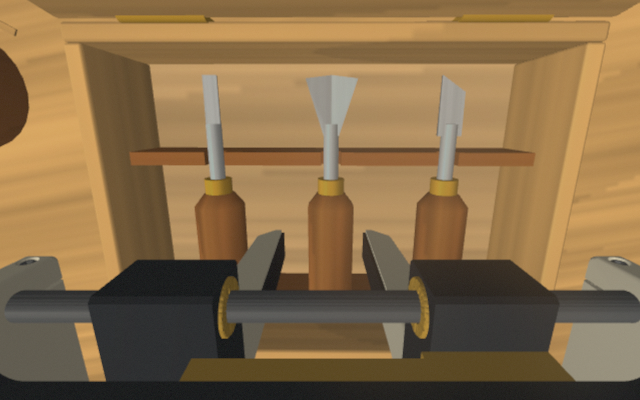

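Call:
{"op": "apply_moves", "data": {"steps": [0.2,0.4,0.6,0,-0.025,0.01,4.6,0.5,0,0,0,0,0,4.6,0.5,0,0,0,0,0,4.6,0.15,0,0,0,0,0,4.6,0,0,0,0,0,0,4.6,0,0,0,0,0,0,4.6,0,0,0,0,0,0,4.6,0,0,0,0,0,0,4.6,0,0,0,0,0,0,4.6,0,0,0,0,0,0,4.6]}}

```text
time_s: 14.03
position: [0.5257, 0.193, 0.0189]
ee_rot: [-2.131, 0.189, 2.125]
ft_force: [-0.7, 0.5, 0.9]
width: 0.499
```

```bash
python3 -c "
from h import *
todo(grasp_R(-.176,0,-1),[.5235,.1922,.035])"
```

```text
t 14.03 tcp [0.5257 0.193  0.0189] shift cm [0.27 0.12 0.2 ] rot [-0.002 -0.002  0.001] F [-0.7  0.5  0.9] w 4.64
```

Call:
{"op": "apply_moves", "data": {"steps": [0.25,0.1,0.2,0,0,0,4.6,0,0,0,0,0,0,4.6,0,0,0,0,0,0,2,0,0,0,0,0,0,2,0,0,0,0,0,0,2,0,0,0,0,0,0,2,0,0,0,0,0,0,2,0,0,0,0,0,0,2,0,0,0,0,0,0,2,0,0,0,0,0,0,2], "newtons": 25}}

```text
time_s: 14.87
position: [0.5233, 0.1924, 0.0164]
ee_rot: [-2.131, 0.189, 2.125]
ft_force: [-0.6, -0.9, -0.6]
width: 0.266
```

```bash
python3 -c "
from h import *
todo(grasp_R(-.176,0,-1),[.5235,.1922,.035])
cap('wrist','w8')"
```

```text
t 14.87 tcp [0.5233 0.1924 0.0164] shift cm [ 0.02  0.01 -0.02] rot [-0.002 -0.003  0.001] F [-0.6 -0.9 -0.6] w 2.47
```

View pics/w8.png

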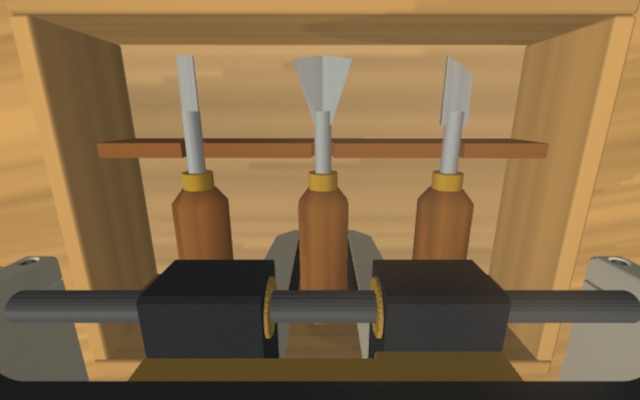

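Gripped at 24.7 mm, handle between the pads, neighbours untouched. Lifting straight up.

Call:
{"op": "apply_moves", "data": {"steps": [-0.3,0,0,0,0,0,2,-0.6,0,0,0,0,0,2,-1,0,0,0,0,0,2,-1.5,0,0,0,0,0,2,-2,0,0,0,0,0,2,-2.5,0,0,0,0,0,2,-2.5,0,0,0,0,0,2,-2.5,0,0,0,0,0,2,-2.5,0,0,0,0,0,2,-2,0,0,0,0,0,2], "newtons": 25}}

```text
time_s: 15.75
position: [0.5186, 0.1912, 0.1984]
ee_rot: [-2.123, 0.193, 2.135]
ft_force: [0.4, 0.7, -0.8]
width: 0.268
```

```bash
python3 -c "
from h import *
todo(grasp_R(-.176,0,-1),[.5235,.1922,.25])
cap('wrist','w9');cap('side','s9');cap('top','t9')"
```

```text
t 15.75 tcp [0.5186 0.1912 0.1984] shift cm [-3.28 -0.18 -0.44] rot [-0.002  0.006 -0.003] F [ 0.4  0.7 -0.8] w 2.49
```

View pics/w9.png

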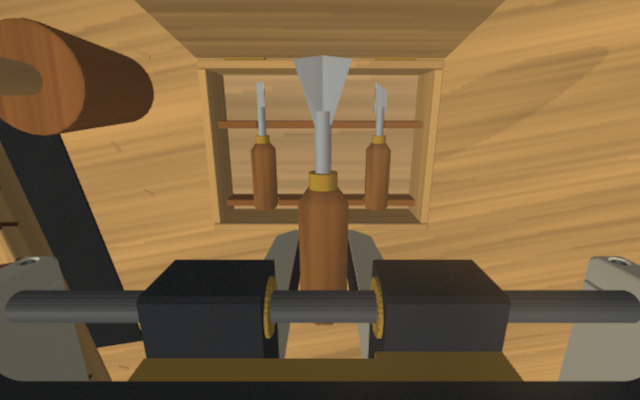

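View pics/s9.png

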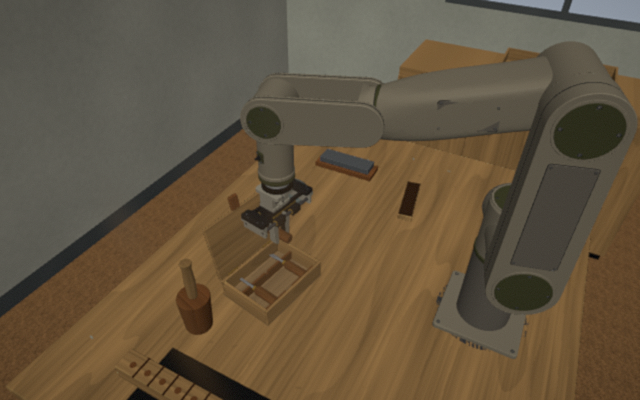

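The gouge is held and level, with the other two tools still in their notches. Checking gouge-in-tool geometry and refining the lens from the two fixed views.

```bash
python3 - <<'E'
from h import *
# edge in tool frame
im,d,W,K=load("w9"); M=imaging.camera_info("wrist")["mount"]
o=M[:3,3]
for (u,v) in((323,58),(294,61),(351,60),(323,172)):
    r=M[:3,:3]@np.array([(u-K[1])/K[0],(v-K[2])/K[0],1]); t=(-.0178-o[0])/r[0]; print(u,v,(o+r*t).round(4), d[v+2,u])
for t,(a,b,c,e) in(("top1",(95,140,350,445)),("side1",(90,145,255,315)),("t9",(95,140,350,445))):
    im,d,W,K=load(t); cv2.imwrite(f"pics/{t}_l.png",cv2.resize(im[a:b,c:e,::-1],None,fx=8,fy=8,interpolation=cv2.INTER_NEAREST))
todo(grasp_R(-.14,1.05,-1),[.522,-.16,.357])
E
```

```text
323 58 [-0.0178  0.0004 -0.0978] 0.13690256
294 61 [-0.0178 -0.0127 -0.0966] 0.28282183
351 60 [-0.0178  0.0131 -0.097 ] 0.28321406
323 172 [-0.0178  0.0005 -0.0457] 0.14352447
t 15.9 tcp [0.5199 0.1915 0.1985] shift cm [-14.89  34.52  -8.03] rot [-0.034  1.052 -0.021] F [ 0.2 -0.3 -0.7] w 2.48
```

View pics/top1_l.png

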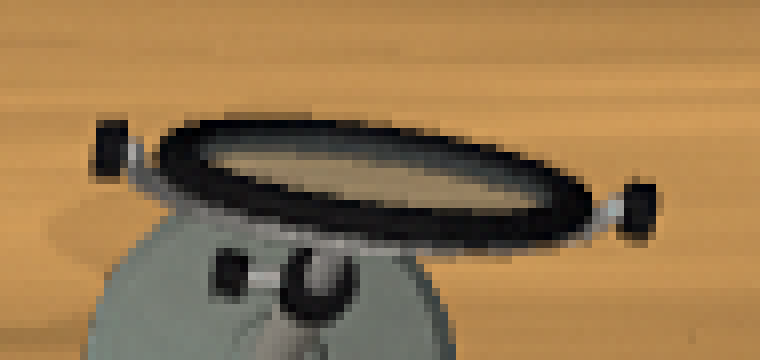

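View pics/side1_l.png

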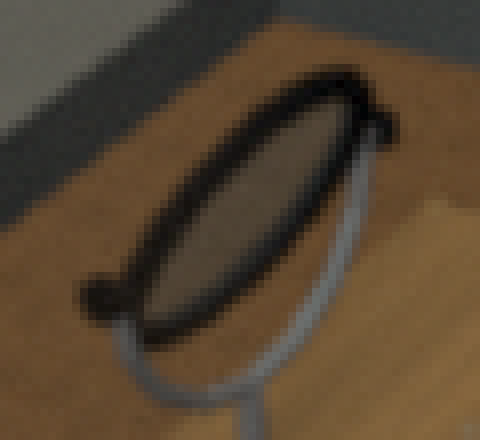

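Edge sits at tool z = -97.8 mm, y ≈ 0, so the gouge lies square in the fingers. The yoke knobs (on the lens's level axis) show in both views; triangulating them.

```bash
python3 - <<'E'
from h import *
_,_,W1,K1=load("top1"); _,_,W2,K2=load("side1")
A=[]
# top-left knob = +y side ; in side view the left-lower knob is nearer camera(+y)
for a,b in(((112,150),(102,297)),((640,210),(380,118)),((376,182),(241,207))):
    p,e=tri(*ray(350+a[0]/8-.5,95+a[1]/8-.5,W1,K1),*ray(255+b[0]/8-.5,90+b[1]/8-.5,W2,K2)); print(p.round(4),e.round(4)); A.append(p)
y=A[0]-A[1]; print("sep",np.linalg.norm(y),"mid",(A[0]+A[1])/2,"yaw",np.degrees(np.arctan2(-y[0],y[1])),"dz",y[2])
# foot: grey disc top z=.034
im,d,W,K=load("top1"); P=cloud(d,W,K); m=(abs(P[...,2]-.034)<.006)&(P[...,0]>.58)&(P[...,0]<.8)&(P[...,1]>-.32)&(P[...,1]<-.05)
q=(P[m][:,:2]*1000).astype(np.float32); print("foot",cv2.minEnclosingCircle(q))
E
```

```text
[ 0.7492 -0.119   0.3105] 0.0004
[ 0.7239 -0.291   0.315 ] 0.0019
[ 0.7374 -0.2049  0.3111] 0.0018
sep 0.17387247165487202 mid [ 0.73653689 -0.20501813  0.31276073] yaw -8.382008217995141 dz -0.004444426819547265
foot ((735.3157348632812, -192.4127197265625), 57.79359817504883)
```

Call:
{"op": "apply_moves", "data": {"steps": [-2,0,0.5,0,0,0,2,-2,0,0.5,0,0,0,2,-1.5,2,0.3,0,0,0,2,-1.5,3,0,0,0,0,2,-1.5,3.5,0,0,0,0,2,-1.5,3.5,0,0,0,0,2,-1.5,3.5,0,0,0,0,2,-1.5,3.5,0,0,0,0,2,-1,3.5,0,0,0,0,2,-0.5,3,0,0,0,0,2], "newtons": 25}}

```text
time_s: 16.73
position: [0.4534, -0.0615, 0.3354]
ee_rot: [-2.107, 0.184, 2.166]
ft_force: [0.5, 0.2, -0.9]
width: 0.265
```

```bash
python3 -c "
from h import *
todo(grasp_R(-.14,1.0,-1),[.50,-.15,.357])"
```

```text
t 16.73 tcp [ 0.4534 -0.0615  0.3354] shift cm [-1.29  7.92 -7.61] rot [-0.021  1.027 -0.02 ] F [ 0.5  0.2 -0.9] w 2.47
```

Call:
{"op": "apply_moves", "data": {"steps": [0,0.8,0,0,0.1,0,2,0,0.8,0,0,0.1,0,2,0,0.8,0,0,0.1,0,2,0,0.8,0,0,0.1,0,2,0,0.8,0,0,0.1,0,2,0,0.8,0,0,0.1,0,2,0,0.8,0,0,0.1,0,2,0,0.8,0,0,0.1,0,2,0,0.8,0,0,0.1,0,2,0,0.8,0,0,0.1,0,2], "newtons": 25}}

```text
time_s: 17.57
position: [0.523, -0.1905, 0.3196]
ee_rot: [-2.895, 0.222, 1.013]
ft_force: [1.1, 1.6, -0.1]
width: 0.261
```

```bash
python3 -c "
from h import *
todo(grasp_R(-.14,1.0,-1),[.50,-.15,.357])
cap('wrist','w10')"
```

```text
t 17.57 tcp [ 0.523  -0.1905  0.3196] shift cm [-2.71 -3.71 -1.25] rot [-0.023  0.104 -0.006] F [ 1.1  1.6 -0.1] w 2.43
```

View pics/w10.png

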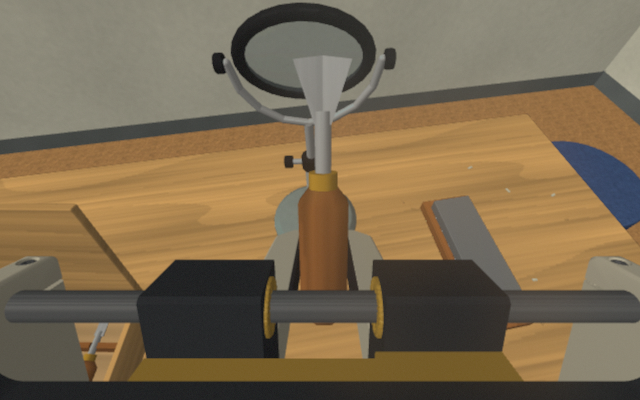

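The wrist view shows the lens rim centred near (303,50) with knobs at (219,63) and (390,58). I'll step sideways and hold still for a cleaner measurement.

Call:
{"op": "apply_moves", "data": {"steps": [-1.5,-1.5,0,0,0.04,0,2,-1.5,-1.5,0,0,0.04,0,2,-1.5,-1.0,0,0,0.04,0,2,-1,-0.8,0,0,0.04,0,2,0,0,0,0,0,0,2,0,0,0,0,0,0,2,0,0,0,0,0,0,2,0,0,0,0,0,0,2,0,0,0,0,0,0,2,0,0,0,0,0,0,2], "newtons": 25}}

```text
time_s: 18.45
position: [0.551, -0.1771, 0.3365]
ee_rot: [-2.935, 0.18, 0.847]
ft_force: [-0.2, -0.4, -0.8]
width: 0.266
```

```bash
python3 -c "
from h import *
print(pose()[1]['qvel'].round(3))
cap('wrist','w11'); print(pose()[1]['position'])
im=load('w11')[0]; cv2.imwrite('pics/w11c.png',cv2.resize(im[0:150,200:460,::-1],None,fx=3,fy=3,interpolation=cv2.INTER_CUBIC))"
```

```text
[ 0.006  0.    -0.001 -0.01   0.005  0.004]
[ 0.55102325 -0.17715321  0.33658318]
```

View pics/w11c.png

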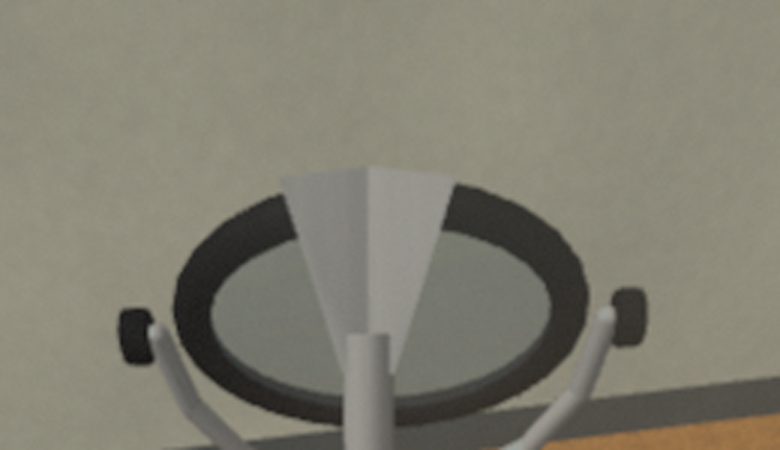

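The rim is seen well on both sides of the blade (crop centre about (380,300)/3). Fitting its plane and circle from the depth, and triangulating the knobs from w10 and w11.

```bash
python3 - <<'E'
from h import *
from scipy.optimize import least_squares
for t in("w10","w11"):
    im,d,W,K=load(t); P=cloud(d,W,K)
    g=im.max(2); near=np.linalg.norm(P-np.array([.735,-.203,.317]),axis=2)<.082
    s=P[near&(g<75)]; k=np.ones(len(s),bool)
    for _ in range(8):
        c=s[k].mean(0); n=np.linalg.svd(s[k]-c)[2][2]; e=(s-c)@n; k=abs(e)<.004
    n*=np.sign(n[0]); yv=np.cross([0,0,1],n); yv/=np.linalg.norm(yv); zv=np.cross(n,yv)
    q=np.stack([(s[k]-c)@yv,(s[k]-c)@zv],1)
    f=least_squares(lambda p:np.abs(np.hypot(q[:,0]-p[0],q[:,1]-p[1])-p[2]).clip(0),[0,0,.065],loss="soft_l1",f_scale=.002).x
    r=np.hypot(q[:,0]-f[0],q[:,1]-f[1]); C=c+f[0]*yv+f[1]*zv
    print(t,len(s),k.sum(),"n",n.round(3),"tilt",np.degrees(np.arcsin(n[2])).round(2),"yaw",np.degrees(np.arctan2(n[1],n[0])).round(2),"C",C.round(4),"r",np.percentile(r,[1,50,99]).round(4),"rms",e[k].std().round(4))
    # angular coverage
    a=np.degrees(np.arctan2(q[:,1]-f[1],q[:,0]-f[0])); print(np.histogram(a,12,(-180,180))[0])
a=load("w10");b=load("w11")
for k,(p,q) in {"L":((219,63),(200+136/3,112)),"R":((390,58),(200+628/3,316/3))}.items():
    p,e=tri(*ray(*p,a[2],a[3]),*ray(*q,b[2],b[3])); print(k,p.round(4),e.round(4), pt(*q,b[1],b[2],b[3]).round(4))
E
```

```text
w10 4259 3865 n [ 0.886 -0.123  0.447] tilt 26.57 yaw -7.88 C [ 0.7298 -0.2046  0.3145] r [0.0567 0.065  0.072 ] rms 0.0018
[229 147   0 229 272 260 323 452 598 592 467 296]
w11 2917 2736 n [ 0.884 -0.121  0.451] tilt 26.84 yaw -7.81 C [ 0.7298 -0.2043  0.3148] r [0.0575 0.0651 0.0736] rms 0.0018
[206 231 214 115 230 208 256 364 113 168 384 247]
L [ 0.7477 -0.1186  0.3117] 0.0002 [ 0.7397 -0.1199  0.3164]
R [ 0.7247 -0.2923  0.3117] 0.0005 [ 0.7166 -0.2886  0.3168]
```

Tilt 26.7° and yaw -7.85° agree between views. The knob midpoint is about 5 mm lower than the circle centre, so I'm checking the circle by its clean edges.

```bash
python3 - <<'E'
from h import *
for t in("w10","w11"):
    im,d,W,K=load(t); P=cloud(d,W,K)
    g=im.max(2); c0=np.array([.7298,-.2045,.3147]); th=np.radians(26.7);ya=np.radians(-7.85)
    n=np.array([np.cos(th)*np.cos(ya),np.cos(th)*np.sin(ya),np.sin(th)])
    near=np.linalg.norm(P-c0,axis=2)<.081
    s=P[near&(g<80)]; yv=np.cross([0,0,1],n); yv/=np.linalg.norm(yv); zv=np.cross(n,yv)
    e=(s-c0)@n; y=(s-c0)@yv; z=(s-c0)@zv; r=np.hypot(y,z); a=np.degrees(np.arctan2(z,y))
    print(t)
    for lo in range(-180,180,30):
        k=(a>=lo)&(a<lo+30)
        if k.sum()<30: continue
        print(lo+15,k.sum(),"e pct",np.percentile(e[k],[5,25,50,75,95]).round(4),"r in/out",np.percentile(r[k],[2,98]).round(4),"front-only", np.percentile(r[k&(e<np.percentile(e[k],50)+.0015)],[2,98]).round(4))
E
```

```text
w10
-165 239 e pct [-0.0022 -0.0017 -0.0008  0.001   0.0035] r in/out [0.0593 0.0705] front-only [0.0611 0.0705]
-135 153 e pct [-0.0023 -0.0017 -0.0007  0.0015  0.0032] r in/out [0.059  0.0713] front-only [0.0629 0.0716]
-75 232 e pct [-0.0022 -0.0015  0.0004  0.0024  0.0032] r in/out [0.0562 0.0717] front-only [0.0568 0.072 ]
-45 277 e pct [-0.0022 -0.0014  0.0003  0.0024  0.0032] r in/out [0.0571 0.0715] front-only [0.0622 0.0718]
-15 255 e pct [-0.0023 -0.0017 -0.001   0.0011  0.0032] r in/out [0.0592 0.0712] front-only [0.0615 0.0712]
15 300 e pct [-0.0024 -0.0016 -0.0009  0.0003  0.0028] r in/out [0.0586 0.0704] front-only [0.0593 0.0695]
45 516 e pct [-0.0021 -0.0013 -0.0002  0.002   0.0053] r in/out [0.0576 0.0691] front-only [0.0576 0.0681]
75 717 e pct [-0.0021 -0.0011  0.0005  0.0031  0.0062] r in/out [0.0574 0.0682] front-only [0.0575 0.0673]
105 723 e pct [-0.002  -0.0011  0.0005  0.0032  0.0061] r in/out [0.0574 0.0681] front-only [0.0579 0.0675]
135 520 e pct [-0.002  -0.0013 -0.0001  0.0021  0.0049] r in/out [0.0566 0.0691] front-only [0.0578 0.0681]
165 301 e pct [-0
[... 690 characters left out ...]
31] r in/out [0.0593 0.0714] front-only [0.0614 0.0714]
15 243 e pct [-0.0021 -0.0016 -0.0009  0.0005  0.0031] r in/out [0.0589 0.0704] front-only [0.0593 0.0694]
45 418 e pct [-0.002  -0.0013 -0.0002  0.0023  0.0051] r in/out [0.0583 0.0691] front-only [0.0583 0.0681]
75 138 e pct [-0.002  -0.0012  0.0005  0.003   0.0057] r in/out [0.0588 0.0683] front-only [0.0583 0.0677]
105 205 e pct [-0.002  -0.0012  0.0003  0.0028  0.0059] r in/out [0.0577 0.0681] front-only [0.0582 0.0672]
135 434 e pct [-0.002  -0.0012 -0.0001  0.0024  0.0051] r in/out [0.0553 0.0691] front-only [0.0583 0.0682]
165 251 e pct [-0.002  -0.0015 -0.0009  0.0003  0.0028] r in/out [0.0582 0.0699] front-only [0.0592 0.0694]
```

The rim reads as a round-section ring (tube 7 mm, ring radius 65.5 mm), so I fit that shape to its depth points directly.

```bash
python3 - <<'E'
from h import *
from scipy.optimize import least_squares
def pts(t):
    im,d,W,K=load(t); P=cloud(d,W,K); g=im.max(2)
    k=(np.linalg.norm(P-np.array([.735,-.205,.316]),axis=2)<.082)&(g<80); return P[k]
def fit(S,free=False):
    def res(p):
        C=p[:3]; ya,th=p[3:5]; n=np.array([np.cos(th)*np.cos(ya),np.cos(th)*np.sin(ya),np.sin(th)])
        v=S-C; h=v@n; r=np.sqrt(np.maximum((v**2).sum(1)-h*h,0)); return np.hypot(r-p[5],h)-p[6]
    f=least_squares(res,[.735,-.205,.316,-.137,.466,.0655,.007],loss="soft_l1",f_scale=.001); p=f.x
    return p[:3].round(4),np.degrees(p[3:5]).round(2),p[5:].round(4),np.median(abs(res(p))).round(5)
for t in("w10","w11","top1","side1"): print(t,fit(pts(t)))
print(fit(np.vstack([pts("w10"),pts("w11")])))
E
```

```text
w10 (array([ 0.7363, -0.2054,  0.3125]), array([-7.81, 26.65]), array([0.0653, 0.0068]), np.float64(0.00038))
w11 (array([ 0.7366, -0.2054,  0.3127]), array([-7.81, 26.7 ]), array([0.0652, 0.007 ]), np.float64(0.0004))
top1 (array([ 0.4977, -0.1782,  0.1748]), array([-7.85, 24.96]), array([0.0401, 0.2802]), np.float64(0.00196))
side1 (array([ 1.6499, -0.3632,  0.706 ]), array([-8.25, 25.72]), array([0.0684, 1.0104]), np.float64(0.00148))
(array([ 0.7364, -0.2054,  0.3126]), array([-7.81, 26.68]), array([0.0653, 0.0068]), np.float64(0.00039))
```

Lens fit: centre (0.7364,-0.2054,0.3126), tilt 26.7°, yaw -7.8°, ring 65.3/6.8 mm (expected 65.5/7), and it agrees with the knobs. Going to a standoff on the lens axis first.

```bash
cat >> h.py <<'E'
C=np.array([.7364,-.2054,.3126]); ya,th=np.radians([-7.8,26.7]); N=np.array([np.cos(th)*np.cos(ya),np.cos(th)*np.sin(ya),np.sin(th)])
RT=grasp_R(ya,th,-1)
def lens(dist):
    h=C-(dist+.098)*N-.001*RT[:,0]; sh,rv=todo(RT,h)
    T,_=pose(); e=T[:3,3]+T[:3,:3]@np.array([-.0178,0,-.0978]); v=C-e; g=-T[:3,2]
    print("edge->lens along",(v@N).round(4),"off-axis mm",((v-(v@N)*N)*1000).round(1),"angle deg",np.degrees(np.arccos(g@N)).round(2), "lens-mid miss of blade line mm",(np.linalg.norm(np.cross(v,g))*1000).round(1))
    print("hold tgt",h.round(4))
E
python3 -c "
from h import *
lens(.14)"
```

```text
t 18.5 tcp [ 0.551  -0.1772  0.3366] shift cm [ 6.4   0.94 13.3 ] rot [-0.03  -0.54   0.034] F [ 0.1  0.1 -0.4] w 2.48
edge->lens along 0.082 off-axis mm [  76.4   -9.1 -152.9] angle deg 30.98 lens-mid miss of blade line mm 189.0
hold tgt [ 0.5253 -0.1765  0.2066]
```

Call:
{"op": "apply_moves", "data": {"steps": [0.6,0.1,1.3,0,0,0,2,0.6,0.1,1.3,0,0,0,2,0.6,0.1,1.3,0,0,0,2,0.6,0.1,1.3,0,0,0,2,0.6,0.1,1.3,0,0,0,2,0.6,0.1,1.3,0,0,0,2,0.6,0.1,1.3,0,0,0,2,0.6,0.1,1.3,0,0,0,2,0.6,0.1,1.3,0,0,0,2,0.6,0.1,1.3,0,0,0,2], "newtons": 25}}

```text
time_s: 19.33
position: [0.5564, -0.1964, 0.2092]
ee_rot: [-2.935, 0.166, 0.868]
ft_force: [1.0, -0.1, -0.3]
width: 0.263
```

Call:
{"op": "apply_moves", "data": {"steps": [0,0,0,0,-0.06,0,2,0,0,0,0,-0.06,0,2,0,0,0,0,-0.06,0,2,0,0,0,0,-0.06,0,2,0,0,0,0,-0.06,0,2,0,0,0,0,-0.06,0,2,0,0,0,0,-0.06,0,2,0,0,0,0,-0.06,0,2,0,0,0,0,-0.04,0,2,0,0,0,0,0,0,2], "newtons": 25}}

```text
time_s: 20.17
position: [0.5538, -0.1982, 0.2017]
ee_rot: [-2.561, 0.136, 1.62]
ft_force: [0.9, 0.1, -0.3]
width: 0.267
```

```bash
python3 -c "
from h import *
lens(.11)"
```

```text
t 20.17 tcp [ 0.5538 -0.1982  0.2017] shift cm [ 0.11 -1.77 -0.41] rot [-0.017  0.026  0.04 ] F [ 0.9  0.1 -0.3] w 2.48
edge->lens along 0.1141 off-axis mm [ 1.8 19.9  1.9] angle deg 1.8 lens-mid miss of blade line mm 22.5
hold tgt [ 0.5519 -0.1801  0.22  ]
```

Call:
{"op": "apply_moves", "data": {"steps": [0,-0.5,0,-0.008,0.01,0.015,2,0,-0.5,0,-0.008,0.01,0.015,2,0,-0.4,0,0,0.006,0.01,2,0,-0.3,0,0,0,0,2,0,0,0,0,0,0,2,0,0,0,0,0,0,2,0,0,0,0,0,0,2,0,0,0,0,0,0,2,0,0,0,0,0,0,2,0,0,0,0,0,0,2], "newtons": 25}}

```text
time_s: 21.0
position: [0.5546, -0.1783, 0.2001]
ee_rot: [-2.615, 0.181, 1.602]
ft_force: [-0.6, 0.1, -0.4]
width: 0.266
```

```bash
python3 -c "
from h import *
lens(.09)
cap('wrist','w13');lens(.09)"
```

```text
t 21.0 tcp [ 0.5546 -0.1783  0.2001] shift cm [ 0.01  0.22 -2.67] rot [ 0.    -0.006 -0.002] F [-0.6  0.1 -0.4] w 2.47
edge->lens along 0.1171 off-axis mm [-0.1 -2.3 -0.5] angle deg 0.34 lens-mid miss of blade line mm 2.6
hold tgt [ 0.5696 -0.1825  0.229 ]
t 21.05 tcp [ 0.5546 -0.1783  0.2001] shift cm [ 0.01  0.22 -2.67] rot [ 0.    -0.006 -0.002] F [-0.4 -0.4 -0.5] w 2.46
edge->lens along 0.117 off-axis mm [-0.1 -2.2 -0.4] angle deg 0.34 lens-mid miss of blade line mm 2.6
hold tgt [ 0.5696 -0.1825  0.229 ]
```

View pics/w13.png

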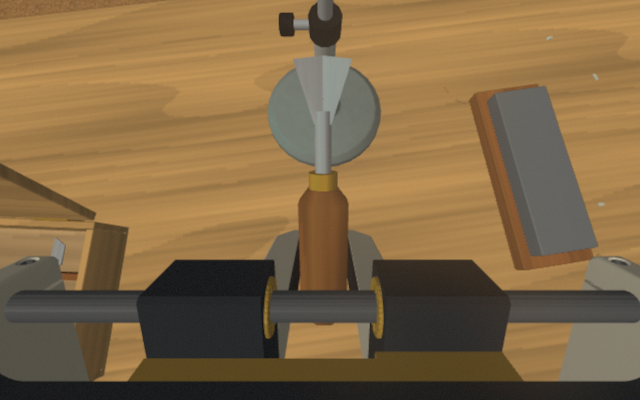

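The gouge has not slipped: its edge is still at (323,58). Slow final approach along the axis.

Call:
{"op": "apply_moves", "data": {"steps": [0,0.1,-0.4,0,-0.006,0,2,0,0.1,-0.5,0,0,0,2,0,0,-0.5,0,0,0,2,0,0,-0.5,0,0,0,2,0,0,-0.4,0,0,0,2,0,0,-0.2,0,0,0,2,0,0,0,0,0,0,2,0,0,0,0,0,0,2,0,0,0,0,0,0,2,0,0,0,0,0,0,2], "newtons": 25}}

```text
time_s: 21.88
position: [0.5797, -0.1847, 0.2128]
ee_rot: [-2.609, 0.181, 1.61]
ft_force: [-0.3, 0.5, -0.7]
width: 0.266
```

```bash
python3 -c "
from h import *
lens(.09)"
```

```text
t 21.88 tcp [ 0.5797 -0.1847  0.2128] shift cm [-0.03 -0.07  0.19] rot [-0.     0.001 -0.003] F [-0.3  0.5 -0.7] w 2.47
edge->lens along 0.0883 off-axis mm [-0.1  0.7  0.3] angle deg 0.04 lens-mid miss of blade line mm 0.8
hold tgt [ 0.5696 -0.1825  0.229 ]
```

Call:
{"op": "apply_moves", "data": {"steps": [0,0,0.18,0,0,0,2,0,0,0,0,0,0,2,0,0,0,0,0,0,2,0,0,0,0,0,0,2,0,0,0,0,0,0,2,0,0,0,0,0,0,2,0,0,0,0,0,0,2,0,0,0,0,0,0,2,0,0,0,0,0,0,2,0,0,0,0,0,0,2], "newtons": 25}}

```text
time_s: 22.72
position: [0.5772, -0.1843, 0.2116]
ee_rot: [-2.609, 0.182, 1.61]
ft_force: [-0.3, 0.1, -0.2]
width: 0.268
```

```bash
python3 -c "
from h import *
lens(.09)
for n in('wrist','side','top'): cap(n,n+'_f')
lens(.09); print(pose()[1]['qvel'].round(4))
im=load('side_f')[0]; cv2.imwrite('pics/side_fc.png',cv2.resize(im[60:340,150:430,::-1],None,fx=2.1,fy=2.1,interpolation=cv2.INTER_CUBIC))
im=load('top_f')[0]; cv2.imwrite('pics/top_fc.png',cv2.resize(im[70:290,150:500,::-1],None,fx=2.2,fy=2.2,interpolation=cv2.INTER_CUBIC))
M=imaging.camera_info('wrist')['mount'];im,d,W,K=load('wrist_f')
"
```

```text
t 22.72 tcp [ 0.5772 -0.1843  0.2116] shift cm [-0.03 -0.07 -0.09] rot [-0.     0.001 -0.003] F [-0.3  0.1 -0.2] w 2.49
edge->lens along 0.0911 off-axis mm [-0.1  0.7  0.4] angle deg 0.07 lens-mid miss of blade line mm 0.9
hold tgt [ 0.5696 -0.1825  0.229 ]
t 22.87 tcp [ 0.5771 -0.1843  0.2115] shift cm [-0.03 -0.07 -0.09] rot [-0.     0.001 -0.003] F [ 0.1  0.4 -0.5] w 2.45
edge->lens along 0.0911 off-axis mm [-0.1  0.7  0.4] angle deg 0.07 lens-mid miss of blade line mm 0.9
hold tgt [ 0.5696 -0.1825  0.229 ]
[ 0.0014 -0.0013  0.0014 -0.0006 -0.0002 -0.0003]
```

View pics/side_fc.png

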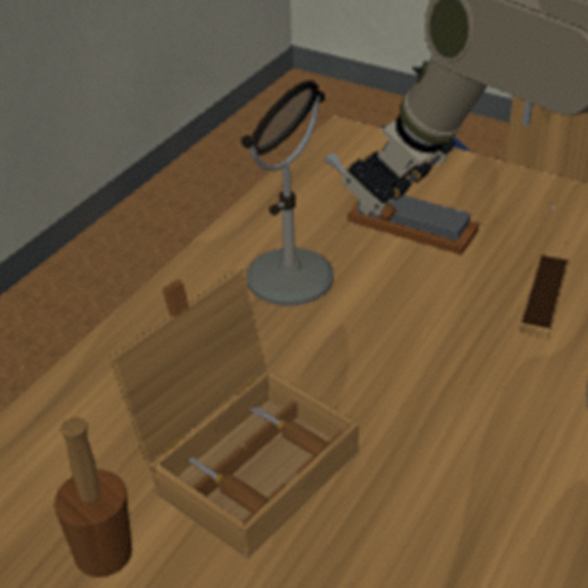

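View pics/top_fc.png

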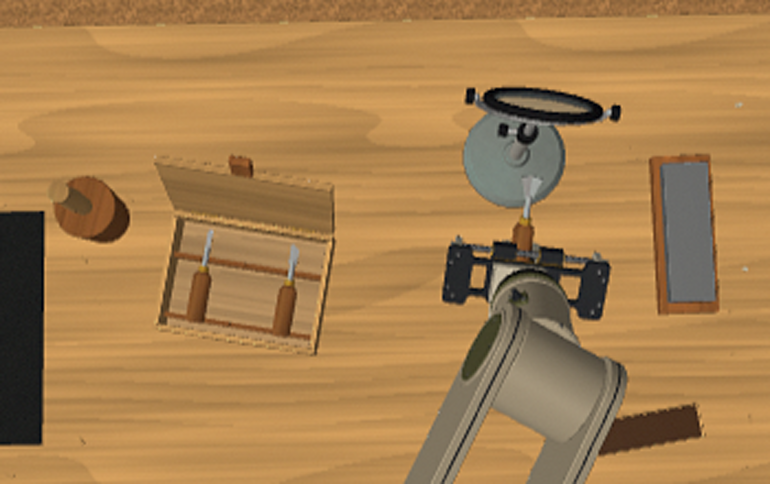

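View pics/wrist_f.png

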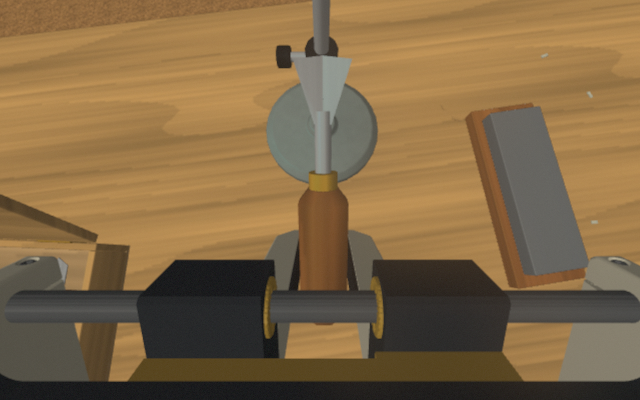

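The final views show the lid back with two tools in their notches, the magnifier, mallet, stone and strop in place, and the gouge pointing up at the lens. Two last numeric checks: lid angle and an independent fix of the edge.

```bash
python3 - <<'E'
from h import *
im,d,W,K=load("side_f"); P=cloud(d,W,K); v=P-H; a=v@XC; lat=v@np.array([-XC[1],XC[0],0]); 
k=(abs(lat)<.1)&(v[...,2]>.03)&(v[...,2]<.16)&(a>-.02)&(a<.09); p=np.polyfit(v[...,2][k],a[k],1); print("lid",k.sum(),"angle",np.pi/2+np.arctan(p[0]))
_,_,W1,K1=load("top_f")
e,g=tri(*ray(150+533/2.2-.5,70+178/2.2-.5,W1,K1),*ray(150+333/2.1-.5,60+159/2.1-.5,W,K)); print("edge",e.round(4),g.round(4),"along",((C-e)@N).round(4),"pred",(C-.091*N).round(4))
for s,l in(("side1","side_f"),("top1","top_f")):
    A=load(s)[0].astype(int);B=load(l)[0].astype(int); print(s,[int((abs(A-B).max(2)[r]>60).sum()) for r in ((slice(95,140),slice(258,312)),(slice(105,140),slice(360,435)))])
job.sign_off()
E
```

```text
lid 2383 angle 1.7761917666224931
edge [ 0.6535 -0.1978  0.2666] 0.0077 along 0.0949 pred [ 0.6559 -0.1944  0.2717]
side1 [0, 22]
top1 [0, 0]
the job is handed in; nothing more can be done
```

I opened the case by the lid's tongue, eased the lid back onto its stop and lifted the middle tool, the fishtail gouge, out by its handle. It is now held still on the robot's side of the magnifier, blade pointing up the lens axis. I handed the job in at about 23 s of the 61 s allowed.

- **Gouge position:** by the arm's own pose, the edge is 91 mm short of the lens centre, and the blade line passes within 1 mm of that centre at 0.1° off axis. Joint speeds were about 0.001 rad/s or less.
- **Lid:** measured at 1.776 rad, against 1.78 at the stop. The hardest push I read against the stop was about 7 N.
- **Everything else:** the other two tools are still in their notches. The magnifier showed no change between the first and last pictures taken by each fixed camera. The mallet, stone and strop look undisturbed by eye.

**Checks that disagreed:**
- A rough cross-check of the edge from the top and side pictures gave 95 mm instead of 91. Its two rays missed each other by 8 mm, so I relied on the arm's pose and the wrist view.
- My first estimates of the lens centre differed by about 5 mm in height. Fitting the rim as a round ring settled it, in agreement with the yoke knobs to about 1 mm.
- The first pinch of the tongue was 4 mm too far in, so I redid it before lifting the lid.

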